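# Turn the rail end for end in the dowel jig

## Task

The first end of the rail in the dowel jig is drilled. Loosen the black clamp knob, draw the rail right out of the blue head, turn it end for end with the pencilled face still up, and slide the end with the cross fully home against the stop; then tighten the knob fully again. Leave the other things on the bench where they are.

Things in the scene. Friction and masses are not known exactly. Their poses are not given: they have to be found in the camera images.
- jig: Dowel-drilling jig bolted to the bench. Origin: centre of the underside of its flat grey bed (290 mm long in x, 110 wide in y, top at jig z = 18). Jig +x points along the bed into the blue head, -x to the open end, z up. The head is a tunnel over the +x end of the bed, from x = 65 to 137, 75 mm wide outside, its top at z = 66. Bolt heads up to 5 mm high at the bed's corners
- jig_mouth (a point): Mouth of the head's tunnel, on its centre line at bed level (jig x = 65, y = 0, z = 18 mm). The tunnel is 43 mm wide and 38 mm high above the bed. Two flared steel lips, 26 mm high, stand on the bed before it and widen from 43 mm here to about 57 mm at jig x = 37; from there to the open end (x = -145) the bed is free
- jig_stop (a point): Centre of the stop wall at the inner end of the tunnel, at bed level (jig x = 115, y = 0, z = 18 mm); the rail's end face must meet it
- rail: Beech rail in the jig, 220 x 40 x 34 mm (x, y, z), 0.13 to 0.24 kg, loose. Origin: centre of its underside. Its -x end is blank with a pencilled cross on the top face; its +x end has two dowel holes in the end face. At the start the drilled end is in the head within 1.5 mm of the stop, rail axes parallel to the jig's, the marked half in the open. It has 1.5 mm to spare on each side in the tunnel
- rail_marked_end (a point): Bottom centre of the rail's blank end, marked with a pencilled cross on top (rail x = -110 mm)
- rail_drilled_end (a point): Bottom centre of the rail's drilled end (rail x = +110 mm)
- clamp_knob (a joint): Angle of the black clamp knob on the head's roof, about the vertical. 0 = tight (its bar lies along jig y, across the jig); grows counterclockwise seen from above to 1.5 = fully loose (bar almost along jig x). Stiff (about 0.15 Nm), stays where left, does not rise. It drives a pad down on the rail by 4 mm per rad: about 14 N at 0, clear of the rail from 0.8 up. Starts at 0 to 0.12
- clamp_knob_grip (a point): Point on the knob's axis within its bar, at the height to grip (jig x = 90, y = 0, z = 90 mm). The bar is 52 mm long, 14 mm thick and stands 72 to 97 mm above the bench; the point turns with the knob, its y axis along the bar. The roof is 24 mm below it, a steel collar (32 mm across) 3 to 6 mm high on it
- clamp_pad: Round rubber-faced pad, 22 mm across, under the roof of the head, pressed on the top of the rail by the knob; origin: centre of its face
- finished_rail: Bystander, to be left alone: second beech rail of the same size as the one in the jig, already drilled at both ends and without a pencil mark. Origin: centre of its underside
- mallet: Bystander, to be left alone: rubber mallet with a wooden handle, 296 mm long, head 64 mm high. Origin: centre of its underside
- glue_bottle: Bystander, to be left alone: red and white glue bottle, 55 mm across, 147 mm high. Origin: centre of its underside
- screw_jar1: Bystander, to be left alone: jar with a yellow lid, 60 mm across, 76 mm high. Origin: centre of its underside
- screw_jar2: Bystander, to be left alone: jar with a red lid, 64 mm across, 88 mm high. Origin: centre of its underside
- mini_level: Bystander, to be left alone: yellow spirit level, 241 mm long, 46 mm high. Origin: centre of its underside
- tape_measure: Bystander, to be left alone: yellow tape measure, 75 x 89 x 34 mm. Origin: centre of its underside
- screwdriver_amber: Bystander, to be left alone: screwdriver with an amber handle, 169 mm long. Origin: centre of its underside
- wood_block3: Bystander, to be left alone: wooden offcut, 73 x 82 x 45 mm. Origin: centre of its underside

How it is judged (in metres and radians):
On the way, in this order (a step that is already met when the one before it is completed fails the run):
1. the clamp knob is loosened (value of joint clamp_knob above 1 rad), for 0.2 s.
2. the rail is drawn right out of the head (x of rail_drilled_end in the frame of jig below 0.06 m), for 0.1 s.
3. the rail is turned and its marked end is home against the stop (x of rail_marked_end in the frame of jig above 0.112 m and y of rail_marked_end in the frame of jig between -0.004 and 0.004 m and x of rail_drilled_end in the frame of jig below -0.095 m and angle between the x axis of rail and the x axis of jig, either way round below 0.06 rad and angle between rail's own z axis and vertical below 0.06 rad and z of rail in the frame of jig below 0.021 m), for 0.2 s.
At the end, for the whole second after the job is handed in: The rail lies flat in the jig, pencilled face up, its marked end in the head within 3 mm of the stop and in line with the jig (4 mm, 0.06 rad), the knob is within 0.25 rad of tight and the pad presses on the rail with more than 5 N; nothing else was moved (all of step 3 and value of joint clamp_knob below 0.25 rad and contact force between clamp_pad and rail above 5 N and linear speed of rail below 0.02 m/s); the robot touches nothing.
It fails at once if another thing on the bench is moved by more than 3 cm (distance of any of finished_rail, mallet, glue_bottle, screw_jar1, screw_jar2, mini_level, tape_measure, screwdriver_amber, wood_block3 from where it was at the start of the episode above 0.03 m).
It also fails if it takes over 72 s, if anything falls off the work surface, if the arm or the gripper's body presses on something with over 40 N, if the wrist force passes 120 N, or if a joint passes its speed limit or range.

## Robot

A 6-joint arm with a two-finger parallel gripper is mounted at the origin on a cart in front of the work surface, level with it; the furniture and walls round the work are solid. World frame = base frame: x ahead of the robot, y to its left, z up, the work surface at z = 0. Lengths are in m, angles in degrees, forces in N, time in s.
With the tool pointing down it reaches from about 0.25 to 0.725 m from the base axis. Payload 9.7 kg.
Tool frame: the origin (TCP) lies between the finger pads; the fingertips stand 19 mm ahead of it and the grasp point (between the pads) is the TCP (manip.nose_length is the distance from the TCP to the fingertips, in m); z points along the fingers, y is the line along which they close (so a half turn about z gives the same grasp; the last joint's range is limited). The gripper opens to 85 mm and grips with 20 to 120 N. Pads are 22 mm wide; open, the fingers measure 114 mm over their backs; the gripper's body (76 mm by 85 mm) begins 54 mm behind the grasp point. The pads swing forward as they close: fully open they stand 13 mm farther back than shut.
Start: joints at [63.598, 4.979, 10.078, 95.1, 0, 90], TCP at [0.245, 0.493, 0.25] pointing down, gripper open.
Joint ranges: [-179.16, 179.16], [-48.56, 103.87], [-65.8, 70.77], [-126.05, 130.52], [-82.76, 87.17], [-180, 180]. Speed limits (degrees/s): [127.2, 127.2, 147.25, 180, 180, 180].

## Interface

Orientations are given as a 3x3 rotation matrix whose columns are the frame's x, y, z axes.
In Python, from rig import manip gives the robot as it stands.
- The arm moves only by the tool step_arm, never from a script. Its arguments are lists of equal length, an entry for each row: "gripper": the opening, from 0 (shut) to 1 (fully open); "slide": the shift along the world's x, y, z in m, a list of three; "roll": the turn about the world's z in rad. A call has 1 to 20 rows; each row is the pose to reach, as a shift and turn from the pose commanded when the call began; what a row does not reach only later rows make up. A row lasts 1/12 s, in which the tool goes at most 41.7 mm and 7.16 degrees, less where a joint would pass 70% of its speed; a pose out of reach is approached as far as the arm can. A call with a gripper value outside its range is refused whole. The fingers move at their own pace and stop on an object; "squeeze" is the grip in N (left out, the last holds). Time passes only in rows, so rows that repeat a pose let the fingers close. It gives the time, the measured TCP pose, the force, the opening and the grip force at its end, in the units of the state.
- manip.get_obs(): the state, without advancing time (a new reading comes with each control period).
- manip.camera(name): name is "side" or "top"; returns a dict with "color" (480x640x3 uint8, blue, green, red), "camera_matrix" (3x3 intrinsics, pixels), "world_from_camera" (4x4, takes a point from camera to world coordinates). Camera axes: x right, y down, z forward; pixel columns grow to the right and rows downward; lengths in m; the calibration is good to about 2 mm. A picture is of the moment at which its call begins. There is no depth.
- manip.sign_off(): hands the job in; it is judged then, once.
Trained networks look in the newest picture that a camera, given by its name, has taken for a name from the list of things; names that differ only in an ending like _2 or _b are one class to them, and where a whole thing is asked for, a point or a joint stands for the part that bears it (a point fixed in the world has none). Each returns a list of dicts, best first, with "p" (0 to 1); they miss things now and then, are a little off and sometimes report something else, mostly with a low value. They report only what shows in the picture. A call takes as long as a camera call.
- manip.boxes_of(camera, target): "xy" ([column, row] as shares, 0 to 1, of the picture: columns of its width, rows of its height, amid what is visible of it).
- manip.cut_out(camera, target): "mask" (480x640 bool, what is visible of it) and "xy" ([column, row] as shares, 0 to 1, of the picture: columns of its width, rows of its height, amid what is visible of it).
The state is a dict: "time_s": time; "qpos": joint angles; "joint_velocities": joint speeds; "effort": joint torques, N m; "position": TCP position; "tcp_rot": TCP orientation; "contact_force": force on the tool from outside, world axes, zero at the start; "moment": the same for the moment, N m; "opening": finger opening in m; "gripper_force": force on a finger pad.
Only numpy, scipy, OpenCV 4.12 (cv2) and the standard library are available. Lean on these libraries where they do the work, as an engineer would, in place of code of your own. Each camera call takes 0.05 s, during which the arm holds its last target. There are 200 camera calls.

## Working session

There is one attempt and no reset: what is moved stays moved. The work goes in short steps, Python scripts to look and compute and a tool call to move; the robot and the scene stay as the last step left them, time stands still between calls to the robot, and variables do not carry over. Pictures are saved under pics/ and viewed, at most 10 in all, crops included, and the job is handed in when it is done.

Besides the shell and the picture viewer there is one more tool, called as name([rows], argument=value, ...), one row to a line, values as JSON. step_arm: Moves the arm, as the interface text tells. Its arguments: {"type":"object","properties":{"gripper":{"type":"array","items":{"type":"number"}},"slide":{"type":"array","items":{"type":"array","items":{"type":"number"}}},"roll":{"type":"array","items":{"type":"number"}},"squeeze":{"type":"number"}},"required":["gripper","slide","roll"]}

```bash
mkdir -p pics; ls
cat > h.py <<'E'
import numpy as np,cv2
from rig import manip
def ray(c,px):
    K=c["camera_matrix"];T=c["world_from_camera"]
    d=T[:3,:3]@np.linalg.solve(K,[px[0],px[1],1.]);return T[:3,3],d
def atz(c,px,z):
    o,d=ray(c,px);return o+d*(z-o[2])/d[2]
def proj(c,p):
    K=c["camera_matrix"];T=np.linalg.inv(c["world_from_camera"])
    q=K@(T[:3,:3]@np.asarray(p)+T[:3,3]);return q[:2]/q[2]
E
python3 - <<'E'
from h import *
for n in("top","side"):
    c=manip.camera(n);cv2.imwrite(f"pics/{n}0.png",c["color"])
    print(n,c["world_from_camera"].round(3).tolist(),c["camera_matrix"].round(1).tolist())
    for t in("jig","rail","clamp_knob","jig_mouth","rail_marked_end","clamp_knob_grip","finished_rail"):
        r=manip.boxes_of(n,t)
        print(t,[(round(x["p"],2),(np.array(x["xy"])*[640,480]).round(1).tolist()) for x in r[:2]])
o=manip.get_obs();print(o["position"],o["tcp_rot"],o["time_s"])
E
```

```text
pics
top [[0.001, -0.979, 0.202, 0.209], [-1.0, -0.001, -0.0, 0.025], [0.0, -0.202, -0.979, 1.837], [0.0, 0.0, 0.0, 1.0]] [[536.9, 0.0, 317.7], [0.0, 536.9, 237.5], [0.0, 0.0, 1.0]]
jig [(0.63, [310.0, 262.9])]
rail [(0.65, [318.6, 270.7])]
clamp_knob [(0.43, [306.1, 235.8])]
jig_mouth [(0.63, [309.5, 264.9])]
rail_marked_end [(0.62, [318.2, 260.9])]
clamp_knob_grip [(0.58, [304.9, 233.7])]
finished_rail [(0.74, [440.0, 248.6])]
side [[-1.0, -0.003, -0.024, 0.606], [0.022, 0.369, -0.929, 1.512], [0.012, -0.929, -0.369, 0.67], [0.0, 0.0, 0.0, 1.0]] [[518.5, 0.0, 319.9], [0.0, 518.5, 235.4], [0.0, 0.0, 1.0]]
jig [(0.8, [325.7, 257.4]), (0.37, [340.0, 335.1])]
rail [(0.62, [353.4, 246.3]), (0.35, [260.0, 301.6])]
clamp_knob [(0.5, [316.1, 238.1])]
jig_mouth [(0.69, [321.7, 258.5])]
rail_marked_end [(0.93, [349.8, 246.5])]
clamp_knob_grip [(0.69, [260.8, 302.4])]
finished_rail [(0.94, [320.4, 212.8])]
[0.24458374 0.49262454 0.25030048] [[-8.95704509e-01  4.44649785e-01  2.74892918e-05]
 [ 4.44649785e-01  8.95704509e-01  3.77165200e-05]
 [-7.85164014e-06  4.60059647e-05 -9.99999999e-01]] 0.8
```

View pics/top0.png

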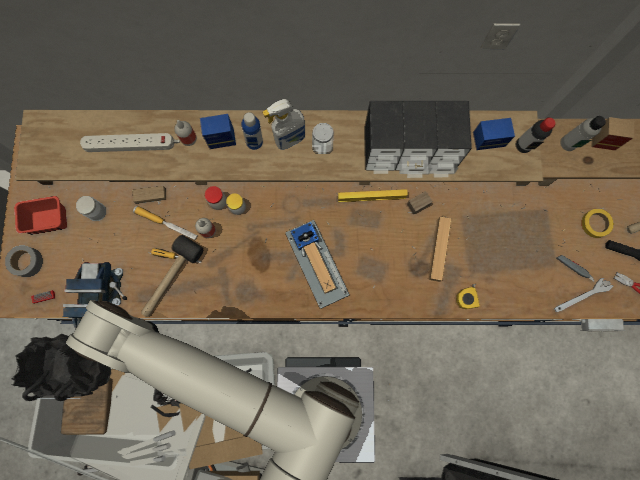

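View pics/side0.png

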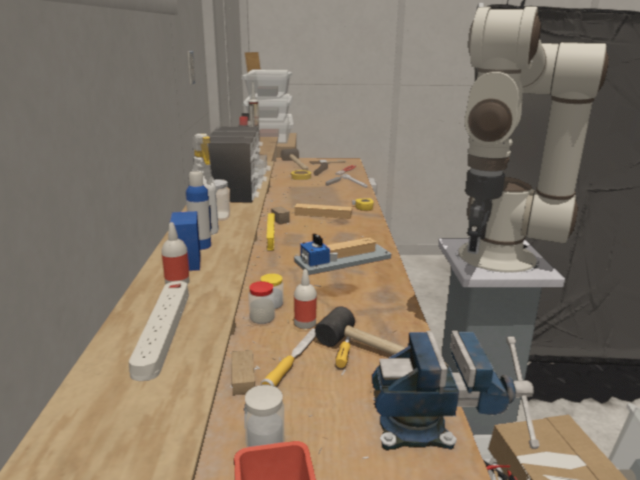

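Run:
```python
from h import *
c=manip.camera("top");im=c["color"]
cv2.imwrite("pics/crop1.png",cv2.resize(im[210:315,270:370],None,fx=5.5,fy=5.5,interpolation=cv2.INTER_CUBIC))
cv2.imwrite("pics/topraw.png",im)
for t in("jig","rail","clamp_knob","finished_rail"):
    for r in manip.cut_out("top",t)[:1]:
        m=r["mask"].astype(np.uint8);print(t,r["p"],m.sum(),cv2.minAreaRect(cv2.findNonZero(m)))
        print(cv2.boxPoints(cv2.minAreaRect(cv2.findNonZero(m))).round(1).tolist())
        ys,xs=np.nonzero(m);P=np.c_[xs,ys];w,v=np.linalg.eigh(np.cov(P.T));print(P.mean(0),v[:,1])
```

```text
jig 0.64 2023 ((316.3996276855469, 263.586181640625), (83.92634582519531, 32.832847595214844), 65.29756927490234)
[[283.8999938964844, 232.3000030517578], [313.79998779296875, 218.60000610351562], [348.8999938964844, 294.79998779296875], [319.0, 308.6000061035156]]
[315.53089471 262.5304004 ] [0.41879103 0.90808264]
rail 0.73 565 ((318.77197265625, 267.5779113769531), (51.09564208984375, 11.762643814086914), 64.79887390136719)
[[302.6000061035156, 247.0], [313.20001220703125, 242.0], [335.0, 288.20001220703125], [324.29998779296875, 293.20001220703125]]
[319.19292035 267.93451327] [0.41019728 0.91199681]
clamp_knob 0.47 70 ((304.9000244140625, 236.80006408691406), (6.7082037925720215, 12.521980285644531), 63.43495178222656)
[[297.79998779296875, 236.60000610351562], [309.0, 231.0], [312.0, 237.0], [300.79998779296875, 242.60000610351562]]
[304.74285714 236.42857143] [-0.90347356  0.42864381]
finished_rail 0.8 928 ((439.6647033691406, 248.67919921875), (15.053662300109863, 65.91680145263672), 8.746162414550781)
[[427.20001220703125, 280.1000061035156], [437.20001220703125, 215.0], [452.1000061035156, 217.1999969482422], [442.1000061035156, 282.3999938964844]]
[439.43211207 248.79202586] [-0.15053935  0.98860402]
```

View pics/crop1.png

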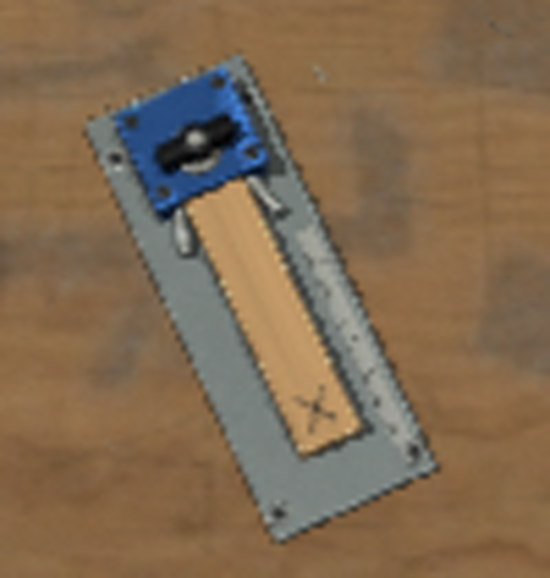

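Run:
```python
from h import *
from scipy.optimize import least_squares
c=manip.camera("top")
J=[(-.145,.055,.018),(-.145,-.055,.018),(.145,.055,.018),(.145,-.055,.018),(.137,.0375,.066),(.137,-.0375,.066),(.065,-.0375,.066),(.065,.0375,.066)]
C=[(278,540),(437,465),(88,125),(240,57),(115,112),(222,68),(270,165),(160,215)]
px=np.array([((x+.5)/5.5-.5+270,(y+.5)/5.5-.5+210) for x,y in C])
def W(p,q):
    co,s=np.cos(p[2]),np.sin(p[2]);return [p[0]+co*q[0]-s*q[1],p[1]+s*q[0]+co*q[1],q[2]]
f=lambda p:np.concatenate([proj(c,W(p,q))-u for q,u in zip(J,px)])
r=least_squares(f,[.45,0,.4]);p=r.x
print(p,np.degrees(p[2]),r.fun.reshape(-1,2).round(2).tolist())
print("knob",W(p,(.09,0,.09)),"railend",W(p,(-.105,0,.018)))
for e in[(303,456),(368,430)]:
    w=atz(c,[(e[0]+.5)/5.5-.5+270,(e[1]+.5)/5.5-.5+210],.052);d=w[:2]-p[:2];co,s=np.cos(p[2]),np.sin(p[2]);print("rail corner jig",co*d[0]+s*d[1],-s*d[0]+co*d[1])
for t in("jig","rail"):
    m=manip.cut_out("side",t)
    if m: print(t,m[0]["p"],np.array(m[0]["xy"])*[640,480])
cs=manip.camera("side");im=cs["color"].copy()
for q in J+[(.09,0,.097)]:
    u=proj(cs,W(p,q));cv2.circle(im,tuple(int(round(v*8)) for v in u),6,(0,255,0),-1,shift=3)
big=cv2.resize(im[225:280,285:400],None,fx=6,fy=6,interpolation=cv2.INTER_CUBIC);cv2.imwrite("pics/side1.png",big)
o=manip.get_obs();print("tool yaw of y-axis",np.degrees(np.arctan2(o["tcp_rot"][1,1],o["tcp_rot"][0,1])),o["qpos"],o["position"])
```

```text
[0.49336126 0.02703263 0.43687905] 25.031325995507427 [[0.15, 1.18], [0.69, 1.02], [-0.68, 0.29], [0.48, -0.37], [-0.74, -0.38], [-0.04, -1.49], [0.2, -0.25], [-0.07, -0.1]]
knob [np.float64(0.574908151863829), np.float64(0.06511286647374559), 0.09] railend [np.float64(0.39822321709952296), np.float64(-0.01739430792541131), 0.018]
rail corner jig -0.10403613120942759 0.01994860199637746
rail corner jig -0.10638439621347029 -0.022415227483123502
jig 0.96 [324.224 261.12 ]
rail 0.76 [351.872 250.608]
tool yaw of y-axis 63.59687268734879 [6.35957143e+01 4.98159935e+00 1.00777991e+01 9.51002982e+01
 3.92636596e-04 8.99988416e+01] [0.24458138 0.49261757 0.25025451]
```

View pics/side1.png

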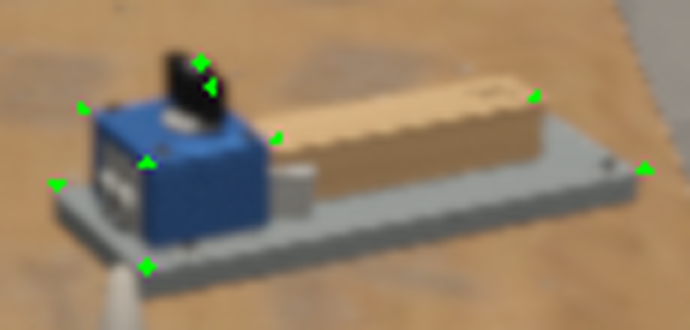

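```bash
cat > fit.py <<'E'
from h import *
from scipy.optimize import least_squares
ct=manip.camera("top");cs=manip.camera("side")
J=[(-.145,.055,.018),(-.145,-.055,.018),(.145,.055,.018),(.145,-.055,.018),(.137,.0375,.066),(.137,-.0375,.066),(.065,-.0375,.066),(.065,.0375,.066)]
C=[(278,540),(437,465),(88,125),(240,57),(115,112),(222,68),(270,165),(160,215)]
obs=[(ct,q,((x+.5)/5.5-.5+270,(y+.5)/5.5-.5+210)) for q,(x,y) in zip(J,C)]
S=[(J[0],(637,180)),(J[2],(145,272)),(J[3],(55,198)),(J[4],(147,168)),(J[5],(92,112)),(J[7],(268,150))]
obs+=[(cs,q,((x+.5)/6-.5+285,(y+.5)/6-.5+225)) for q,(x,y) in S]
def W(p,q):
    co,s=np.cos(p[2]),np.sin(p[2]);return [p[0]+co*q[0]-s*q[1],p[1]+s*q[0]+co*q[1],q[2]]
f=lambda p:np.concatenate([proj(c,W(p,q))-u for c,q,u in obs])
E
python3 - <<'E'
from fit import *
r=least_squares(f,[.45,0,.4],loss="soft_l1");p=r.x
print(p,np.degrees(p[2]),f(p).reshape(-1,2).round(1).tolist())
print("knob",W(p,(.09,0,.09)),"railend",W(p,(-.105,0,.018)))
E
```

```text
[0.49364275 0.02798588 0.43860591] 25.130267566466397 [[-0.1, 1.1], [0.5, 0.9], [-1.0, 0.3], [0.1, -0.4], [-1.1, -0.4], [-0.4, -1.6], [-0.1, -0.3], [-0.4, -0.2], [1.1, -1.9], [0.0, -0.6], [-0.1, -2.1], [-0.3, -1.0], [-1.6, -0.5], [1.4, -2.0]]
knob [np.float64(0.5751237622036771), np.float64(0.06620687374524888), 0.09] railend [np.float64(0.3985815688326143), np.float64(-0.016605286954338272), 0.018]
```

step_arm([
  [0.33,-0.427,-0.09],
  [0.33,-0.427,-0.09],
  [0.33,-0.427,-0.09],
  [0.33,-0.427,-0.09],
  [0.33,-0.427,-0.09],
  [0.33,-0.427,-0.09],
  [0.33,-0.427,-0.09],
  [0.33,-0.427,-0.09],
  [0.33,-0.427,-0.09],
  [0.33,-0.427,-0.09],
  [0.33,-0.427,-0.09],
  [0.33,-0.427,-0.09],
  [0.33,-0.427,-0.09],
  [0.33,-0.427,-0.09],
  [0.33,-0.427,-0.09],
  [0.33,-0.427,-0.09],
  [0.33,-0.427,-0.09],
  [0.33,-0.427,-0.09],
  [0.33,-0.427,-0.09],
  [0.33,-0.427,-0.09],
], gripper=[1,1,1,1,1,1,1,1,1,1,1,1,1,1,1,1,1,1,1,1], roll=[-0.67,-0.67,-0.67,-0.67,-0.67,-0.67,-0.67,-0.67,-0.67,-0.67,-0.67,-0.67,-0.67,-0.67,-0.67,-0.67,-0.67,-0.67,-0.67,-0.67], squeeze=25)

```text
time_s: 3.02
position: [0.5743, 0.0666, 0.1608]
tcp_rot: [[-0.427, 0.904, 0.001], [0.904, 0.427, 0.0], [-0.0, 0.001, -1.0]]
contact_force: [-0.4, -0.3, -0.5]
opening: 0.0854
gripper_force: 0.0
```

step_arm([
  [0,0,-0.03],
  [0,0,-0.05],
  [0,0,-0.067],
  [0,0,-0.067],
  [0,0,-0.067],
  [0,0,-0.067],
  [0,0,-0.067],
  [0,0,-0.067],
  [0,0,-0.067],
  [0,0,-0.067],
  [0,0,-0.067],
  [0,0,-0.067],
], gripper=[1,1,1,1,0.4,0.3,0.2,0.1,0,0,0,0], roll=[0,0,0,0,0,0,0,0,0,0,0,0], squeeze=25)

```text
time_s: 4.02
position: [0.5774, 0.0667, 0.0947]
tcp_rot: [[-0.427, 0.904, 0.007], [0.904, 0.427, 0.002], [-0.001, 0.007, -1.0]]
contact_force: [13.2, 5.5, -1.4]
opening: 0.013
gripper_force: 33.2
```

Run:
```python
from h import *
c=manip.camera("top");cv2.imwrite("pics/t2.png",cv2.resize(c["color"][200:300,260:360],None,fx=5.5,fy=5.5,interpolation=cv2.INTER_CUBIC))
s=manip.camera("side");cv2.imwrite("pics/s2.png",cv2.resize(s["color"][200:280,270:390],None,fx=5.5,fy=5.5,interpolation=cv2.INTER_CUBIC))
o=manip.get_obs();print(o["qpos"].round(1) if hasattr(o["qpos"],"round") else o["qpos"],o["contact_force"],o["moment"],o["opening"])
```

```text
[ 6.6  8.6 -3.1 77.9  0.1 71.3] [12.72181967  5.01390994 -1.37176041] [ 1.0543397  -2.2707484   0.09307511] 0.013609222523852403
```

View pics/s2.png

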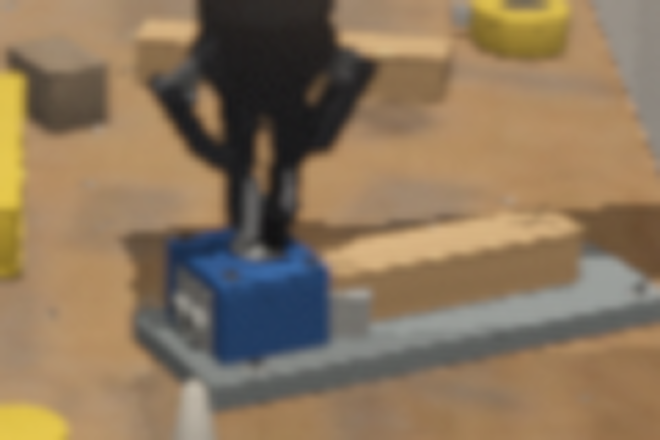

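step_arm([
  [0.003,0.0015,0],
  [0.003,0.0015,0],
  [0.003,0.0015,0],
  [0.003,0.0015,0],
  [0.003,0.0015,0],
  [0.003,0.0015,0],
  [0.003,0.0015,0],
  [0.003,0.0015,0],
  [0.003,0.0015,0],
  [0.003,0.0015,0],
], gripper=[0,0,0,0,0,0,0,0,0,0], roll=[0,0.07,0.14,0.21,0.28,0.35,0.42,0.5,0.5,0.5], squeeze=40)

```text
time_s: 4.95
position: [0.5778, 0.0669, 0.0946]
tcp_rot: [[-0.808, 0.589, 0.001], [0.589, 0.808, -0.0], [-0.001, 0.0, -1.0]]
contact_force: [-2.9, -0.7, 8.3]
opening: 0.0128
gripper_force: 42.2
```

step_arm([
  [0,0,0],
  [0,0,0],
  [0,0,0],
  [0,0,0],
  [0,0,0],
  [0,0,0],
  [0,0,0],
  [0,0,0],
  [0,0,0],
  [0,0,0],
  [0,0,0],
  [0,0,0],
], gripper=[0,0,0,0,0,0,0,0,0,0,0,0], roll=[0.09,0.18,0.27,0.36,0.45,0.54,0.63,0.72,0.81,0.88,0.88,0.88])

```text
time_s: 5.95
position: [0.578, 0.067, 0.0946]
tcp_rot: [[-0.969, -0.247, 0.002], [-0.247, 0.969, -0.0], [-0.002, -0.001, -1.0]]
contact_force: [-2.1, 0.4, 7.2]
opening: 0.0132
gripper_force: 42.2
```

step_arm([
  [0,0,0],
  [0,0,0],
  [0,0,0],
  [0,0,0],
  [0,0,0.03],
  [0,0,0.055],
  [-0.035,-0.016,0.055],
  [-0.077,-0.036,0.055],
  [-0.077,-0.036,0.055],
  [-0.077,-0.036,0.055],
  [-0.077,-0.036,0.02],
  [-0.077,-0.036,-0.01],
  [-0.077,-0.036,-0.03],
  [-0.077,-0.036,-0.042],
  [-0.077,-0.036,-0.051],
  [-0.077,-0.036,-0.051],
], gripper=[1,1,1,1,1,1,1,1,1,1,1,1,1,1,1,1], roll=[0,0,0,0,0,0,0.1,0.188,0.188,0.188,0.188,0.188,0.188,0.188,0.188,0.188])

```text
time_s: 7.28
position: [0.5004, 0.0313, 0.0409]
tcp_rot: [[-0.906, -0.423, -0.002], [-0.423, 0.906, -0.0], [0.002, 0.001, -1.0]]
contact_force: [-0.1, -0.5, 0.4]
opening: 0.0854
gripper_force: 0.0
```

Run:
```python
from h import *
c=manip.camera("top");a=cv2.resize(c["color"][210:310,265:365],None,fx=4,fy=4,interpolation=cv2.INTER_CUBIC)
s=manip.camera("side");b=cv2.resize(s["color"][200:300,280:380],None,fx=4,fy=4,interpolation=cv2.INTER_CUBIC)
cv2.imwrite("pics/ts3.png",np.hstack([a,b]))
o=manip.get_obs();print(o["position"],o["qpos"],o["contact_force"])
```

```text
[0.50128263 0.03126243 0.04309536] [ 3.56899890e+00 -3.39473836e-01 -1.84204012e+01  7.18687468e+01
 -7.11067617e-04 -2.14740389e+01] [ 0.67923454 -0.15323925  0.04962916]
```

View pics/ts3.png

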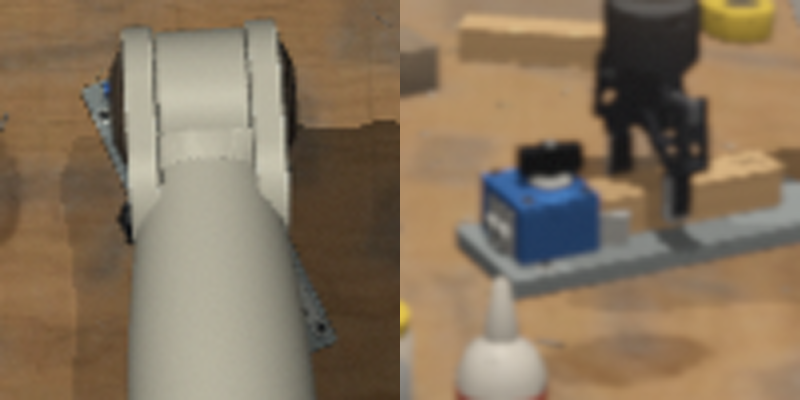

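step_arm([
  [0,0,0],
  [0,0,0],
  [0,0,0],
  [0,0,0],
  [0,0,0],
  [0,0,0],
  [0,0,0],
  [0,0,0],
], gripper=[0.4,0.3,0.2,0.2,0.2,0.2,0.2,0.2], roll=[0,0,0,0,0,0,0,0], squeeze=60)

```text
time_s: 8.05
position: [0.5011, 0.0311, 0.0432]
tcp_rot: [[-0.906, -0.423, 0.002], [-0.423, 0.906, 0.0], [-0.001, -0.001, -1.0]]
contact_force: [-0.9, -0.9, 5.9]
opening: 0.0393
gripper_force: 61.7
```

step_arm([
  [-0.0045,-0.0021,0.001],
  [-0.009,-0.0042,0.001],
  [-0.0181,-0.0085,0.001],
  [-0.0272,-0.0127,0.001],
  [-0.0362,-0.017,0.001],
  [-0.0453,-0.0212,0.001],
  [-0.0544,-0.0254,0.001],
  [-0.0634,-0.0297,0.001],
  [-0.0725,-0.0339,0.001],
  [-0.0815,-0.0382,0.001],
  [-0.0861,-0.0403,0.001],
  [-0.0906,-0.0424,0.001],
  [-0.0906,-0.0424,0.001],
  [-0.0906,-0.0424,0.001],
], gripper=[0.2,0.2,0.2,0.2,0.2,0.2,0.2,0.2,0.2,0.2,0.2,0.2,0.2,0.2], roll=[0,0,0,0,0,0,0,0,0,0,0,0,0,0])

```text
time_s: 9.22
position: [0.41, -0.0113, 0.0433]
tcp_rot: [[-0.906, -0.423, 0.0], [-0.423, 0.906, 0.0], [-0.0, -0.0, -1.0]]
contact_force: [-0.3, 0.1, -0.7]
opening: 0.0392
gripper_force: 60.9
```

step_arm([
  [0,0,0.01],
  [0,0,0.025],
  [0,0,0.04],
  [0,0,0.04],
  [0,0,0.04],
  [0,0,0.04],
  [0,0,0.04],
  [0,0,0.04],
  [0,0,0.04],
  [0,0,0.04],
  [0,0,0.04],
  [0,0,0.04],
  [0,0,0.04],
  [0,0,0.04],
  [0,0,0.04],
  [0,0,0.04],
  [0,0,0.04],
  [0,0,0.04],
], gripper=[0.2,0.2,0.2,0.2,0.2,0.2,0.2,0.2,0.2,0.2,0.2,0.2,0.2,0.2,0.2,0.2,0.2,0.2], roll=[0,0,0,-0.05,-0.15,-0.25,-0.35,-0.45,-0.55,-0.65,-0.75,-0.85,-0.95,-1.05,-1.15,-1.25,-1.35,-1.45])

```text
time_s: 10.72
position: [0.4104, -0.0111, 0.084]
tcp_rot: [[-0.526, 0.851, 0.0], [0.851, 0.526, 0.0], [-0.0, 0.0, -1.0]]
contact_force: [0.5, -0.1, -1.8]
opening: 0.039
gripper_force: 60.8
```

step_arm([
  [0,0,0],
  [0,0,0],
  [0,0,0],
  [0,0,0],
  [0,0,0],
  [0,0,0],
  [0,0,0],
  [0,0,0],
  [0,0,0],
  [0,0,0],
  [0,0,0],
  [0,0,0],
  [0,0,0],
  [0,0,0],
  [0,0,0],
  [0,0,0],
  [0,0,0],
  [0,0,0],
  [0,0,0],
  [0,0,0],
], gripper=[0.2,0.2,0.2,0.2,0.2,0.2,0.2,0.2,0.2,0.2,0.2,0.2,0.2,0.2,0.2,0.2,0.2,0.2,0.2,0.2], roll=[-0.1,-0.2,-0.3,-0.4,-0.5,-0.6,-0.7,-0.8,-0.9,-1.0,-1.1,-1.2,-1.3,-1.4,-1.5,-1.6,-1.65,-1.692,-1.692,-1.692])

```text
time_s: 12.38
position: [0.4103, -0.0111, 0.0837]
tcp_rot: [[0.905, 0.425, 0.0], [0.425, -0.905, 0.0], [0.0, 0.0, -1.0]]
contact_force: [0.2, 0.3, -0.7]
opening: 0.0389
gripper_force: 60.8
```

Run:
```python
from h import *
c=manip.camera("top");a=cv2.resize(c["color"][210:320,260:370],None,fx=3.6,fy=3.6,interpolation=cv2.INTER_CUBIC)
s=manip.camera("side");b=cv2.resize(s["color"][190:300,290:400],None,fx=3.6,fy=3.6,interpolation=cv2.INTER_CUBIC)
cv2.imwrite("pics/ts4.png",np.hstack([a,b]))
o=manip.get_obs();print(o["position"],o["qpos"],o["contact_force"],o["moment"],o["opening"],np.degrees(np.arctan2(o["tcp_rot"][1,1],o["tcp_rot"][0,1])))
```

```text
[ 0.41016658 -0.01119828  0.08356046] [-1.56358272e+00 -1.44251682e+01 -2.64743420e+01  7.79415206e+01
 -4.72640687e-04  1.53323235e+02] [-0.55011479  0.44230227 -2.03559603] [-0.01956298  0.01986387  0.0052632 ] 0.03921745294505168 -64.88681812411582
```

View pics/ts4.png

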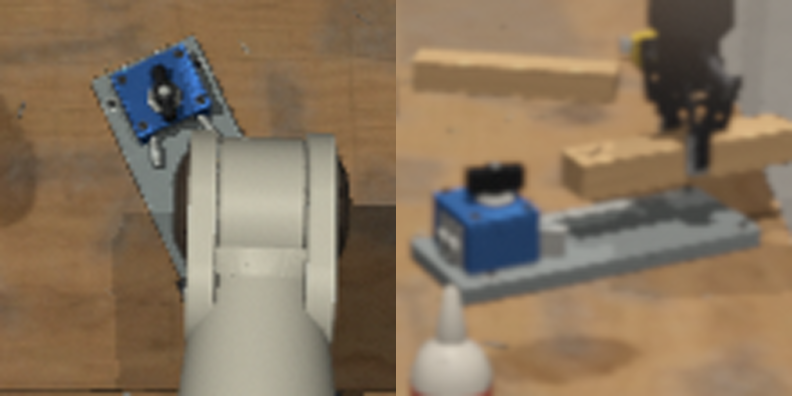

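step_arm([
  [0,0,-0.02],
  [0,0,-0.035],
  [0,0,-0.0405],
  [0,0,-0.0405],
  [0.0091,0.0042,-0.0405],
  [0.0181,0.0085,-0.0405],
  [0.0272,0.0127,-0.0405],
  [0.0362,0.017,-0.0405],
  [0.0362,0.017,-0.0405],
  [0.0362,0.017,-0.0405],
], gripper=[0.2,0.2,0.2,0.2,0.2,0.2,0.2,0.2,0.2,0.2], roll=[0,0,0,0,0,0,0,0,0,0])

```text
time_s: 13.32
position: [0.447, 0.0062, 0.0429]
tcp_rot: [[0.906, 0.424, 0.0], [0.424, -0.906, 0.0], [0.0, -0.0, -1.0]]
contact_force: [2.3, 1.2, 2.0]
opening: 0.0386
gripper_force: 61.9
```

step_arm([
  [0.0045,0.0021,0],
  [0.0091,0.0042,0],
  [0.0136,0.0064,0],
  [0.0181,0.0085,0],
  [0.0226,0.0106,0],
  [0.0272,0.0127,0],
  [0.0317,0.0148,0],
  [0.0362,0.017,0],
  [0.0408,0.0191,0],
  [0.0408,0.0191,0],
  [0.0408,0.0191,0],
], gripper=[0.2,0.2,0.2,0.2,0.2,0.2,0.2,0.2,0.2,0.2,0.2], roll=[0,0,0,0,0,0,0,0,0,0,0])

```text
time_s: 14.23
position: [0.4879, 0.0252, 0.0429]
tcp_rot: [[0.906, 0.423, 0.001], [0.423, -0.906, 0.001], [0.001, 0.0, -1.0]]
contact_force: [1.0, 1.5, 2.7]
opening: 0.0392
gripper_force: 62.0
```

Now creep to the stop.

step_arm([
  [0.0018,0.0008,0],
  [0.0036,0.0017,0],
  [0.0054,0.0025,0],
  [0.0072,0.0034,0],
  [0.0091,0.0042,0],
  [0.0091,0.0042,0],
  [0.0091,0.0042,0],
], gripper=[0.2,0.2,0.2,0.2,0.2,0.2,0.2], roll=[0,0,0,0,0,0,0])

```text
time_s: 14.82
position: [0.496, 0.029, 0.0429]
tcp_rot: [[0.906, 0.423, -0.0], [0.423, -0.906, 0.0], [-0.0, -0.0, -1.0]]
contact_force: [-1.0, -1.5, 5.0]
opening: 0.039
gripper_force: 62.2
```

step_arm([
  [0.0018,0.0008,0],
  [0.0036,0.0017,0],
  [0.0045,0.0021,0],
  [0.0045,0.0021,0],
  [0.0045,0.0021,0],
  [0.0045,0.0021,0],
], gripper=[0.2,0.2,0.2,0.2,0.2,0.2], roll=[0,0,0,0,0,0])

```text
time_s: 15.32
position: [0.4991, 0.0305, 0.0429]
tcp_rot: [[0.906, 0.423, -0.003], [0.423, -0.906, -0.001], [-0.003, 0.0, -1.0]]
contact_force: [-11.2, -4.1, 10.8]
opening: 0.0389
gripper_force: 63.0
```

step_arm([
  [0.0018,0.0008,0],
  [0.0027,0.0013,0],
  [0.0027,0.0013,0],
  [0.0027,0.0013,0],
], gripper=[0.2,0.2,0.2,0.2], roll=[0,0,0,0])

```text
time_s: 15.65
position: [0.4991, 0.0305, 0.0428]
tcp_rot: [[0.907, 0.422, -0.008], [0.422, -0.907, -0.004], [-0.009, 0.0, -1.0]]
contact_force: [-27.4, -14.1, 23.0]
opening: 0.0389
gripper_force: 64.5
```

step_arm([
  [-0.004,-0.002,0],
  [-0.004,-0.002,0],
  [-0.004,-0.002,0],
  [-0.004,-0.002,0],
  [-0.004,-0.002,0],
  [-0.004,-0.002,0],
  [-0.004,-0.002,0],
  [-0.004,-0.002,0.03],
  [-0.004,-0.002,0.06],
  [-0.004,-0.002,0.09],
  [-0.004,-0.002,0.12],
  [-0.004,-0.002,0.12],
  [-0.004,-0.002,0.12],
  [-0.004,-0.002,0.12],
  [-0.004,-0.002,0.12],
  [-0.004,-0.002,0.12],
  [-0.004,-0.002,0.12],
  [-0.004,-0.002,0.12],
], gripper=[0.2,0.2,0.3,0.5,1,1,1,1,1,1,1,1,1,1,1,1,1,1], roll=[0,0,0,0,0,0,0,0,0,0,0.12,0.24,0.36,0.48,0.6,0.72,0.84,0.96])

```text
time_s: 17.15
position: [0.4993, 0.0305, 0.1626]
tcp_rot: [[0.167, 0.986, -0.0], [0.986, -0.167, 0.0], [0.0, -0.0, -1.0]]
contact_force: [0.5, 0.1, -0.2]
opening: 0.0853
gripper_force: 0.0
```

step_arm([
  [0,0,0],
  [0,0,0],
  [0,0,0],
  [0,0,0],
  [0,0,0],
  [0,0,0],
  [0,0,0],
  [0,0,0],
  [0,0,0],
  [0,0,0],
  [0,0,0],
  [0,0,0],
  [0.02,0.01,0],
  [0.04,0.02,0],
  [0.06,0.027,0],
  [0.079,0.036,0],
  [0.079,0.036,0],
  [0.079,0.036,0],
  [0.079,0.036,0],
  [0.079,0.036,0],
], gripper=[1,1,1,1,1,1,1,1,1,1,1,1,1,1,1,1,1,1,1,1], roll=[0.12,0.24,0.36,0.48,0.6,0.72,0.84,0.96,1.08,1.2,1.32,1.44,1.56,1.68,1.8,1.92,1.99,1.99,1.99,1.99])

```text
time_s: 18.82
position: [0.5779, 0.0663, 0.1628]
tcp_rot: [[-0.971, -0.24, -0.0], [-0.24, 0.971, -0.0], [0.0, 0.0, -1.0]]
contact_force: [-0.0, -0.4, -0.2]
opening: 0.0856
gripper_force: 0.0
```

Run:
```python
from h import *
c=manip.camera("top");a=cv2.resize(c["color"][210:320,260:370],None,fx=3.6,fy=3.6,interpolation=cv2.INTER_CUBIC)
s=manip.camera("side");b=cv2.resize(s["color"][190:300,290:400],None,fx=3.6,fy=3.6,interpolation=cv2.INTER_CUBIC)
cv2.imwrite("pics/ts5.png",np.hstack([a,b]))
o=manip.get_obs();print(o["position"],o["qpos"],o["contact_force"],o["opening"],np.degrees(np.arctan2(o["tcp_rot"][1,1],o["tcp_rot"][0,1])))
```

```text
[0.57794627 0.0662135  0.16301853] [ 6.53640459e+00  8.42708055e+00  4.19922647e+00  8.57566001e+01
 -1.53464659e-03 -7.40265120e+00] [-1.23694753  0.17889596 -0.15088264] 0.08537690130970434 103.93905511439571
```

View pics/ts5.png

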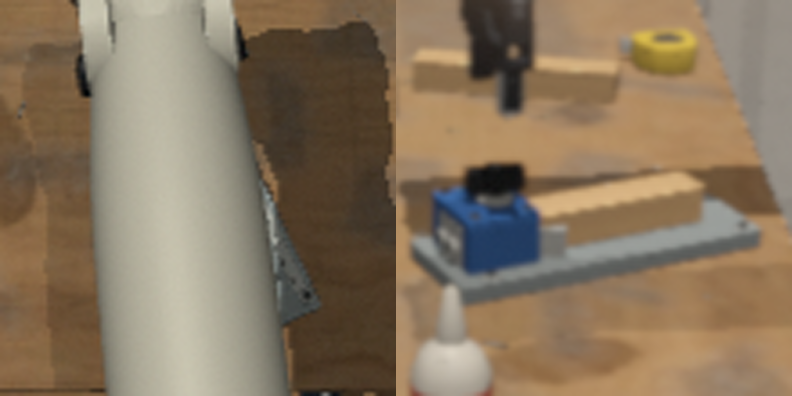

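step_arm([
  [0,0.0007,-0.025],
  [0,0.0007,-0.045],
  [0,0.0007,-0.06],
  [0,0.0007,-0.068],
  [0,0.0007,-0.068],
  [0,0.0007,-0.068],
  [0,0.0007,-0.068],
  [0,0.0007,-0.068],
  [0,0.0007,-0.068],
  [0,0.0007,-0.068],
  [0,0.0007,-0.068],
  [0,0.0007,-0.068],
  [0,0.0007,-0.068],
  [0,0.0007,-0.068],
], gripper=[1,1,1,1,1,0.4,0.2,0,0,0,0,0,0,0], roll=[0,0,0,0,0,0,0,0,0,0,0,0,0,0], squeeze=40)

```text
time_s: 20.08
position: [0.5784, 0.0673, 0.0953]
tcp_rot: [[-0.97, -0.243, 0.001], [-0.243, 0.97, 0.0], [-0.001, 0.0, -1.0]]
contact_force: [-0.2, 1.0, 6.0]
opening: 0.0132
gripper_force: 42.4
```

step_arm([
  [0,0,0],
  [0,0,0],
  [0,0,0],
  [0,0,0],
  [0,0,0],
  [0,0,0],
  [0,0,0],
  [0,0,0],
  [0,0,0],
  [0,0,0],
  [0,0,0],
  [0,0,0],
  [0,0,0],
  [0,0,0],
  [0,0,0],
  [0,0,0],
  [0,0,0],
  [0,0,0],
  [0,0,0],
  [0,0,0],
], gripper=[0,0,0,0,0,0,0,0,0,0,0,0,0,0,0,0,0,0,0,0], roll=[-0.08,-0.16,-0.24,-0.32,-0.4,-0.48,-0.56,-0.64,-0.72,-0.8,-0.88,-0.96,-1.04,-1.12,-1.2,-1.28,-1.34,-1.37,-1.37,-1.37])

```text
time_s: 21.75
position: [0.5781, 0.0665, 0.0953]
tcp_rot: [[-0.431, 0.903, -0.0], [0.903, 0.431, -0.001], [-0.001, -0.001, -1.0]]
contact_force: [-2.7, -3.1, 7.2]
opening: 0.013
gripper_force: 42.7
```

Run:
```python
from h import *
o=manip.get_obs();print(o["position"],o["contact_force"],o["moment"],o["opening"],np.degrees(np.arctan2(o["tcp_rot"][1,1],o["tcp_rot"][0,1])))
```

```text
[0.57807553 0.0664928  0.09532628] [-2.74479035 -3.07080084  7.19550536] [-0.66091601  0.76770328 -0.06241383] 0.012979088365021544 25.506840847549938
```

step_arm([
  [0,0,0],
  [0,0,0],
  [0,0,0],
  [0,0,0],
  [0,0,0],
], gripper=[0,0,0,0,0], roll=[-0.03,-0.06,-0.06,-0.06,-0.06])

```text
time_s: 22.17
position: [0.5781, 0.0665, 0.0953]
tcp_rot: [[-0.377, 0.926, -0.0], [0.926, 0.377, -0.001], [-0.001, -0.001, -1.0]]
contact_force: [-2.8, -4.0, 7.3]
opening: 0.0133
gripper_force: 48.5
```

Run:
```python
from h import *
o=manip.get_obs();print(o["position"],o["contact_force"],o["moment"],o["opening"],np.degrees(np.arctan2(o["tcp_rot"][1,1],o["tcp_rot"][0,1])))
```

```text
[0.5780508  0.06647271 0.09530736] [-2.80513196 -4.01583048  7.261874  ] [-0.8534542   0.76950838  0.93011205] 0.013316845985578146 22.156645891861846
```

step_arm([
  [0,0,0],
  [0,0,0],
  [0,0,0],
  [0,0,0],
  [0,0,0],
  [0,0,0.03],
  [0,0,0.06],
  [0,0,0.1],
  [0,0,0.13],
  [0,0,0.15],
  [-0.03,0.03,0.15],
  [-0.06,0.06,0.15],
  [-0.09,0.09,0.15],
  [-0.12,0.12,0.15],
  [-0.15,0.15,0.15],
  [-0.18,0.2,0.15],
  [-0.2,0.24,0.15],
  [-0.2,0.28,0.15],
], gripper=[0,0.3,0.6,1,1,1,1,1,1,1,1,1,1,1,1,1,1,1], roll=[0.03,0.03,0.03,0.03,0.03,0.03,0.03,0.03,0.03,0.03,0.03,0.03,0.03,0.03,0.03,0.03,0.03,0.03])

```text
time_s: 23.67
position: [0.3795, 0.3286, 0.2458]
tcp_rot: [[-0.404, 0.915, 0.001], [0.915, 0.404, 0.001], [0.0, 0.001, -1.0]]
contact_force: [2.0, -0.4, -0.2]
opening: 0.0852
gripper_force: 0.0
```

Run:
```python
from h import *
c=manip.camera("top");cv2.imwrite("pics/t6.png",cv2.resize(c["color"][210:315,270:370],None,fx=5.5,fy=5.5,interpolation=cv2.INTER_CUBIC))
o=manip.get_obs();print(o["position"],o["contact_force"],o["time_s"])
```

```text
[0.37898658 0.33469798 0.24453233] [-5.18885509  0.91577697 -3.07817297] 23.7167
```

View pics/t6.png

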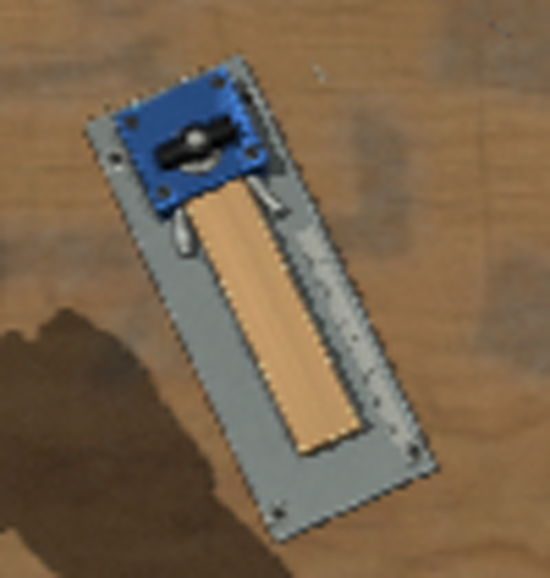

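The rail's open end sits at crop pixels (303,455)–(365,428), the same as at the start. The cross is inside the head, and the knob bar lies across the jig as it did at first.

```bash
python3 -c "
from rig import manip
print(manip.sign_off())"
```

```text
the job is handed in; nothing more can be done
None
```

The rail is turned end for end with the cross end home against the stop, the knob is tightened to its end stop, and the job is handed in at about 24 s; the last picture shows the rail and knob in place, but no verdict was returned.

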